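# Set out the egg breakfast, each piece in its own place

## Task

Set out the egg things for breakfast: stand each stainless egg cup in the middle of the saucer of its own colour, the orange poaching cup inside the orange ring in the middle of the open egg cooker, and the lidded salt pig in the middle of its square oak coaster. Set everything down gently and upright, flat in its place, and leave the pepper mill and the egg timer where they stand.

Things in the scene. Friction and masses are not known exactly. Their poses are not given: they have to be found in the camera images.
- egg_cup_blue: Loose stainless egg cup with blue silicone trim (seat disc in the bowl, rim line, foot ring). 64 mm high; foot 44 mm across; stem 12 mm; open bowl from z = 29 to 64 mm, outside 48 mm across and straight-sided above z = 50 mm: take it there. 0.09 kg. Origin: centre of the foot's underside; z up along its axis. Round: yaw has no meaning.
- egg_cup_green: Loose stainless egg cup with green silicone trim (seat disc in the bowl, rim line, foot ring). 64 mm high; foot 44 mm across; stem 12 mm; open bowl from z = 29 to 64 mm, outside 48 mm across and straight-sided above z = 50 mm: take it there. 0.09 kg. Origin: centre of the foot's underside; z up along its axis. Round: yaw has no meaning.
- poaching_cup: Loose open poaching cup of hard orange silicone, 40 mm high, 54 mm across at the base, widening to 62 mm (64 mm over the beaded lip) at the rim, wall 3 mm. 0.06 kg. Origin: centre of the underside; z up along its axis. Round: yaw has no meaning. Take it across the outside.
- salt_pig: Loose white ceramic salt pot (salt pig) with a tight wooden lid that does not come off. Pot 72 mm across the belly, base 58 mm; lid 68 mm across, top at z = 68 mm; on it an upright round wooden knob 23 mm across from z = 68 to 93 mm, the place to grip. 0.32 kg. Origin: centre of the underside; z up along its axis. Round: yaw has no meaning.
- saucer_blue: Fixed round enamelled saucer in blue, 96 mm across the rim, 11 mm high, for the egg cup with blue trim. Flat floor 6 mm above the origin, 72 mm across; sloping rim, 3 mm wall. Origin: centre of the underside; z up. It does not move.
- saucer_green: Fixed round enamelled saucer in green, 96 mm across the rim, 11 mm high, for the egg cup with green trim. Flat floor 6 mm above the origin, 72 mm across; sloping rim, 3 mm wall. Origin: centre of the underside; z up. It does not move.
- cooker: Open round white egg cooker, 170 mm across, at the centre of a 220 mm turntable that turns stiffly but does not shift. Origin: centre of the cooker's underside (24 mm above the shelf); z up. Flat steel dish 62 mm above the origin; steel rim up to 70 mm, 152 mm inside. At the dish's centre an orange ring, 80 mm inside, 4 mm high: the poaching cup's place.
- oak_coaster: Fixed square mid-brown oak coaster, 92 by 92 mm, 8 mm thick, with a round cork inlay 72 mm across flush in its flat top: the salt pig's place. Origin: centre of the underside; z up, x and y along its sides. It does not move.
- pepper_mill: Bystander: loose dark wooden pepper mill with steel band and top nut, 93 mm tall, 52 mm across the foot, among the other things. Origin: centre of the underside; z up. (Other fixed ware, up to 0.19 m tall, stands only along the back, x above 0.76 m, and the sides, more than 0.53 m from the middle.)
- egg_timer: Bystander: loose round egg timer, black base and red domed dial, 60 mm across, 53 mm tall, among the other things. Origin: centre of the underside; z up.
Things that resemble listed ones, but are neither listed nor needed, are in the scene too. Leave any purple or red look-alike of the part that bears cooker alone.

How it is judged:
By the outcome, as a careful person would: the job done as asked, in the order asked, and still so for the second after the job is handed in, with the robot touching nothing.
It also fails if it takes over 104 s, if anything falls off the work surface, if the arm or the gripper's body presses on something with over 40 N, if the wrist force passes 120 N, or if a joint passes its speed limit or range.

## Robot

A 6-joint arm with a two-finger parallel gripper is mounted at the origin on the work surface. World frame = base frame: x ahead of the robot, y to its left, z up, the work surface at z = 0. Lengths are in mm, angles in rad, forces in N, time in s.
With the tool pointing down it reaches from about 400 to 925 mm from the base axis. Payload 12.5 kg.
Tool frame: the origin (TCP) lies between the finger pads; the fingertips stand 25 mm ahead of it and the grasp point (between the pads) lies 6 mm ahead of it; z points along the fingers, y is the line along which they close (so a half turn about z gives the same grasp; the last joint's range is limited). The gripper opens to 95 mm and grips with 3 to 60 N. Pads are 20 mm wide; open, the fingers measure 119 mm over their backs; the gripper's body (75 mm by 180 mm) begins 59 mm behind the grasp point.
Start: joints at [1.01, 0.491, 1.559, -0, 1.092, -0.106], TCP at [274.537, 561.492, 239.661] pointing down, gripper open.
Joint ranges: [-3.1, 3.1], [-0.84, 2.19], [0.05, 2.79], [-1.13, 4.28], [0.06, 2.93], [-2.69, 2.69]. Speed limits (rad/s): [2.22, 2.22, 2.79, 3.14, 3.14, 3.14].

## Interface

Orientations are given as [roll, pitch, yaw] about the fixed x, y, z axes, in that order (R = Rz(yaw) Ry(pitch) Rx(roll)).
In Python, from cell import state, read_camera, job_done, cut_out gives the robot as it stands. The module is installed in compiled form; this text tells all that it offers.
- The arm moves only by the tool jog_arm, never from a script. Its argument "motion" is a list of rows, each a list of 2 entries, a list of its own where there are three numbers: the shift along the tool's x, y, z in mm, then the turn about the tool's z in rad. A call has 1 to 5 rows; each row is the pose to reach, as a shift and turn from the pose commanded when the call began, along the tool's axes at that moment; what a row does not reach only later rows make up. A row lasts 1/10 s, in which the tool goes at most 50 mm and 8.59 degrees, less where a joint would pass 70% of its speed; a pose out of reach is approached as far as the arm can. A call with a gripper value outside its range is refused whole. "grip" is the closure, from 0 (fully open) to 1 (shut), set as the call begins (left out, the last holds). The fingers move at their own pace and stop on an object; the grip force is fixed at half the most. Time passes only in rows, so rows that repeat a pose let the fingers close. It gives the time, the measured TCP pose, the force, the opening and the grip force at its end, in the units of the state.
- state(): the state, without advancing time (a new reading comes with each control period).
- read_camera(name): name is "scene" or "side" or "wrist"; returns a dict with "img" (420x560x3 uint8, blue, green, red), "vertical_fov" (degrees; the focal length in pixels is half the picture's height over the tangent of half this angle, whatever the lens; pixels are square), "cx", "cy" (the principal point, pixels), "extrinsics" (4x4, takes a point from camera to world coordinates). Camera axes: x right, y up, looking along -z (the intrinsics and any distortion apply to the point x, -y, -z); pixel columns grow to the right and rows downward; lengths in mm; the calibration is good to about 2 mm. A picture is of the moment at which its call begins. There is no depth.
- job_done(): hands the job in; it is judged then, once.
Trained networks look in a picture, given as the dict that the camera call returned (one of the last four; its "shot" number tells which), for a name from the list of things; names that differ only in an ending like _2 or _b are one class to them, and where a whole thing is asked for, a point or a joint stands for the part that bears it (a point fixed in the world has none). Each returns a list of dicts, best first, with "p" (0 to 1); they miss things now and then, are a little off and sometimes report something else, mostly with a low value. They report only what shows in the picture. A call takes as long as a camera call. They do not tell look-alikes from the thing itself.
- cut_out(name, picture): "region" (420x560 bool, what is visible of it) and "box" ([left, top, right, bottom] in pixels, round what is visible of it).
The state is a dict: "t": time; "joints": joint angles; "qvel": joint speeds; "tau": joint torques, N m; "eef_pos": TCP position; "tcp_rot": TCP orientation; "ft_force": force on the tool from outside, world axes, zero at the start; "moment": the same for the moment, N m; "opening": opening from 0.0 (shut) to 1.0 (fully open); "grip_force": force on a finger pad.
Only numpy, scipy, OpenCV 4.12 (cv2) and the standard library are available. Lean on these libraries where they do the work, as an engineer would, in place of code of your own. Each camera call takes 0.05 s, during which the arm holds its last target. There are 200 camera calls.

## Working session

There is one attempt and no reset: what is moved stays moved. The work goes in short steps, Python scripts to look and compute and a tool call to move; the robot and the scene stay as the last step left them, time stands still between calls to the robot, and variables do not carry over. Pictures are saved under pics/ and viewed, at most 14 in all, crops included, and the job is handed in when it is done.

Besides the shell and the picture viewer there is one more tool, called in YAML: its name, and indented under it one key for each argument. jog_arm: Moves the arm, as the interface text tells. Its arguments: {"type":"object","properties":{"motion":{"type":"array"},"grip":{"type":"number"}},"required":["motion"]}

```bash
ls; mkdir -p pics
python3 - <<'E'
from cell import *
import cv2
print(state())
for n in ["scene","side","wrist"]:
    c=read_camera(n); cv2.imwrite(f"pics/{n}0.png",c["img"]); print(n,c["vertical_fov"],c["cx"],c["cy"],c["extrinsics"].tolist() if hasattr(c["extrinsics"],'tolist') else c["extrinsics"],[k for k in c])
E
```

```text
pics
{'t': 0.0, 'joints': array([ 1.01040903e+00,  4.91559547e-01,  1.55950553e+00, -1.34349909e-05,
        1.09171019e+00, -1.05617432e-01]), 'qvel': array([-0.00052262, -0.00084008,  0.00044814,  0.00057207,  0.00060392,
        0.00036207]), 'tau': array([ 7.96559380e-04, -6.12664962e+01, -2.58180213e+01,  6.92553283e-02,
        4.82687820e-02, -1.20175469e-04]), 'eef_pos': array([274.3955016 , 561.27104002, 239.04243566]), 'tcp_rot': array([-3.14041537e+00, -1.12823938e-04,  2.68682893e+00]), 'ft_force': array([-0.34028299,  0.39449387,  0.22539413]), 'moment': array([0.02191349, 0.03402723, 0.01644313]), 'grip_force': 0.0, 'opening': 1.0016433895780874}
scene 42.04088813811528 279.1910290635695 209.7361857706483 [[0.016363230395162975, -0.7012790909531631, 0.7126990117033557, 1420.3611143556896], [0.9996461590699245, 0.02642453170028248, 0.003049718211256477, -60.00294220062495], [-0.020971441242368532, 0.7123969263804595, 0.7014633404076738, 999.395719585014], [0.0, 0.0, 0.0, 1.0]] ['img', 'vertical_fov', 'cx', 'cy', 'extrinsics', 'shot']
side 42.250069808847705 277.63608719805563 208.61422313167623 [[0.972248089688464, 0.14966667818296056, -0.179815287277835, 169.4685749987067], [-0.2331574682313193, 0.6831650111172439, -0.6920427462181342, -1123.894255396408], [0.019267773745130827, 0.714762515124327, 0.6991017807644695, 1104.1047809886231], [0.0, 0.0, 0.0, 1.0]] ['img', 'vertical_fov', 'cx', 'cy', 'extrinsics', 'shot']
wrist 69.8942624328981 277.752573333937 207.4233910026847 [[0.43881192084626275, -0.8591393461883351, -0.2632939079323547, 200.3046726110511], [0.8985781170220674, 0.41915683698359163, 0.12986498226613918, 598.0755628462985], [-0.001210674310915727, -0.29357644633210744, 0.9559348327300988, 384.6233439552014], [0.0, 0.0, 0.0, 1.0]] ['img', 'vertical_fov', 'cx', 'cy', 'extrinsics', 'shot']
```

View pics/scene0.png

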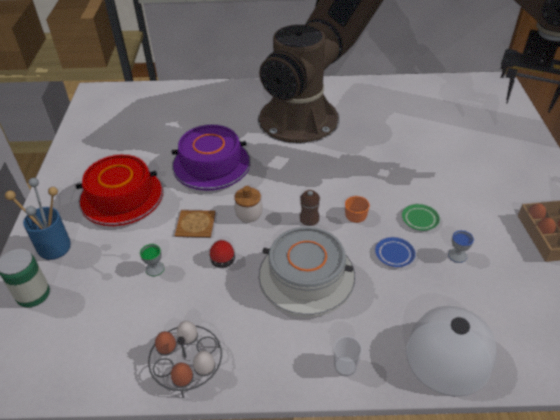

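View pics/side0.png

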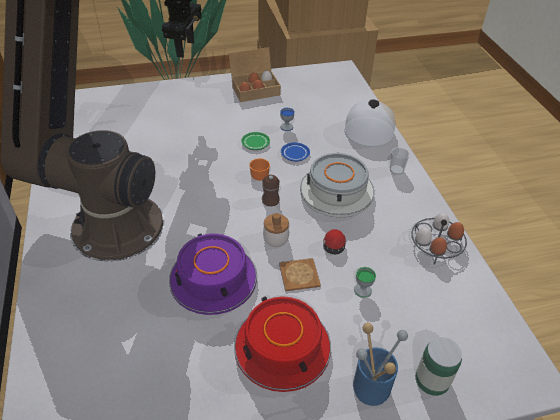

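The scene view shows these things:
- Blue cup (461,245), green cup (152,258), poaching cup (357,208) and salt pig (248,205).
- Pepper mill (310,207) and timer (222,253).
- Blue saucer (395,252), green saucer (420,217) and coaster (195,222).

Three things could be taken for the cooker: the purple pot (210,155), the red pot (120,190) and the white one (305,260). The description says white, so I choose the white one.

```bash
cat > h.py <<'E'
from cell import *
import numpy as np, cv2
from scipy.optimize import least_squares
P={ # (radius,z) profiles
'egg_cup_blue':[(22,0),(22,3),(24,50),(24,64)],'egg_cup_green':[(22,0),(22,3),(24,50),(24,64)],
'poaching_cup':[(27,0),(31,37),(32,38),(32,40)],'salt_pig':[(29,0),(36,30),(34,66),(34,68),(11.5,68),(11.5,93)],
'saucer_blue':[(36,0),(48,11)],'saucer_green':[(36,0),(48,11)],
'pepper_mill':[(26,0),(26,5),(8,93)],'egg_timer':[(30,0),(30,15),(10,53)],'cooker':[(85,24),(85,94)]}
Z0={'cooker':0}
def proj(c,X):
    T=np.asarray(c['extrinsics']);p=(X-T[:3,3])@T[:3,:3]
    f=c['img'].shape[0]/2/np.tan(np.radians(c['vertical_fov'])/2)
    return np.c_[c['cx']+f*p[:,0]/-p[:,2],c['cy']+f*p[:,1]/p[:,2]]
def ray(c,u,v,z):
    T=np.asarray(c['extrinsics']);f=c['img'].shape[0]/2/np.tan(np.radians(c['vertical_fov'])/2)
    d=T[:3,:3]@np.array([(u-c['cx'])/f,-(v-c['cy'])/f,-1]);return T[:3,3]+d*(z-T[2,3])/d[2]
A=np.linspace(0,2*np.pi,48,endpoint=False)
def model(n,z=0):
    if n=='oak_coaster': return None
    return np.concatenate([np.c_[r*np.cos(A),r*np.sin(A),np.full(48,h+z)] for r,h in P[n]])
def box(uv): return np.r_[uv.min(0),uv.max(0)]
def fit(n,views,x0,z=0):
    "views: list of (camera, box)"
    M=model(n,z)
    res=lambda q:np.concatenate([box(proj(c,M+[q[0],q[1],0]))-(np.array(b)+[0,0,0,0]) for c,b in views])
    s=least_squares(res,x0,loss='soft_l1',f_scale=1.5);return s.x,s.fun
E
python3 - <<'E'
from h import *
cs={n:read_camera(n) for n in ('scene','side')}
for n in list(P)+['oak_coaster']:
    D={k:cut_out(n,c) for k,c in cs.items()}
    for k in D:
        print(n,k,[(round(d['p'],2),[int(v) for v in d['box']]) for d in D[k][:4]])
    if n in('cooker','oak_coaster','egg_cup_blue','egg_cup_green','saucer_blue','saucer_green'):pass
E
```

```text
egg_cup_blue scene [(0.61, [449, 230, 474, 265])]
egg_cup_blue side [(0.62, [280, 105, 293, 129])]
egg_cup_green scene [(0.94, [139, 242, 163, 277])]
egg_cup_green side [(0.84, [355, 265, 378, 296])]
poaching_cup scene [(0.9, [346, 196, 366, 221])]
poaching_cup side [(0.8, [249, 159, 269, 178])]
salt_pig scene [(0.93, [233, 184, 266, 223])]
salt_pig side [(0.85, [264, 214, 287, 247]), (0.24, [282, 104, 293, 127])]
saucer_blue scene [(0.6, [374, 241, 415, 269])]
saucer_blue side [(0.91, [282, 139, 308, 162])]
saucer_green scene [(0.8, [400, 203, 440, 228]), (0.64, [172, 206, 214, 239])]
saucer_green side [(0.74, [301, 154, 372, 216]), (0.67, [237, 132, 270, 151])]
pepper_mill scene [(0.87, [300, 185, 321, 228])]
pepper_mill side [(0.96, [263, 175, 282, 207])]
egg_timer scene [(0.6, [210, 238, 233, 268]), (0.38, [233, 185, 266, 226])]
egg_timer side [(0.78, [323, 230, 343, 256])]
cooker scene [(0.77, [257, 225, 356, 316]), (0.75, [171, 124, 250, 190]), (0.7, [75, 152, 167, 226])]
cooker side [(0.91, [233, 300, 330, 391]), (0.76, [168, 234, 256, 312]), (0.65, [301, 152, 374, 215])]
oak_coaster scene [(0.55, [176, 204, 213, 239])]
oak_coaster side [(0.73, [278, 257, 320, 288])]
```

Run:
```python
from h import *
cs={n:read_camera(n) for n in ('scene','side')}
B={'egg_cup_blue':([449,230,474,265],[280,105,293,129]),'egg_cup_green':([139,242,163,277],[355,265,378,296]),
'poaching_cup':([346,196,366,221],[249,159,269,178]),'salt_pig':([233,184,266,223],[264,214,287,247]),
'saucer_blue':([374,241,415,269],[282,139,308,162]),'saucer_green':([400,203,440,228],[237,132,270,151]),
'pepper_mill':([300,185,321,228],[263,175,282,207]),'egg_timer':([210,238,233,268],[323,230,343,256])}
for n,(a,b) in B.items():
    a=np.array(a);b=np.array(b)
    x0=ray(cs['scene'],*((a[:2]+a[2:])/2),25)[:2]
    x,r=fit(n,[(cs['scene'],a),(cs['side'],b)],x0)
    print(n,x.round(1),'s',fit(n,[(cs['scene'],a)],x0)[0].round(0),'d',fit(n,[(cs['side'],b)],x0)[0].round(0),r.round(1))
def comp(c,rng,uv,r):
    hsv=cv2.cvtColor(c['img'],cv2.COLOR_BGR2HSV);m=cv2.inRange(hsv,*map(np.array,rng))
    k=np.zeros_like(m);cv2.circle(k,uv,r,255,-1);m&=k
    p=np.argwhere(m)[:,::-1];return p
org=((3,120,90),(22,255,255))
for k,uv in (('scene',(306,256)),('side',(339,173))):
    p=comp(cs[k],org,uv,32);e=cv2.fitEllipse(cv2.convexHull(p.astype(np.float32)));print('ring',k,len(p),e,ray(cs[k],*e[0],90).round(1))
for n,rng,q in (('blue',((105,100,60),(125,255,255)),(('scene',(395,252),25),('side',(295,152),17))),('green',((50,80,50),(85,255,255)),(('scene',(420,217),25),('side',(255,141),18)))):
    for k,uv,r in q:
        p=comp(cs[k],rng,uv,r);e=cv2.fitEllipse(cv2.convexHull(p.astype(np.float32)));print('sau',n,k,len(p),e,ray(cs[k],*e[0],11).round(1))
for k,b in (('scene',[176,204,213,239]),('side',[278,257,320,288])):
    c=cs[k];p=comp(c,((5,90,40),(22,255,255)),((b[0]+b[2])//2,(b[1]+b[3])//2),30)
    q=cv2.minAreaRect(np.array([ray(c,u,v,8)[:2] for u,v in p],np.float32));print('coaster',k,q)
for k,(u0,v0,u1,v1) in (('scene',(130,170,480,300)),('side',(220,95,390,305))):
    cv2.imwrite(f'pics/c_{k}.png',cv2.resize(cs[k]['img'][v0:v1,u0:u1],None,fx=2.2 if k=='scene' else 2.8,fy=2.2 if k=='scene' else 2.8,interpolation=cv2.INTER_CUBIC))
```

```text
egg_cup_blue [578.4 359.1] s [580. 358.] d [578. 364.] [-0.2  0.4  1.  -1.7 -0.1  1.1  1.2  0.6]
egg_cup_green [ 597.3 -361.7] s [ 592. -363.] d [ 600. -360.] [-0.3  2.6  0.8  0.7 -0.4  0.8 -1.4  0.4]
poaching_cup [432.  130.2] s [430. 130.] d [433. 132.] [-2.6 -0.8  3.1  1.7 -0.7 -1.4  0.2  1.9]
salt_pig [ 418.8 -144.2] s [ 419. -139.] d [ 419. -149.] [ 0.2  0.6 -4.1 -0.7 -2.1 -2.4  1.4 -0.5]
saucer_blue [573.6 206.8] s [577. 206.] d [569. 209.] [ 0.1 -2.7  0.1  0.  -0.1  2.4  3.5 -1.9]
saucer_green [448.8 290.4] s [449. 292.] d [447. 284.] [ 0.1 -1.  -1.3  0.8  2.1 -0.8 -1.8 -1.7]
pepper_mill [445.9  12.5] s [437.  15.] d [446.   4.] [-0.6  6.2 -1.2 -0.4 -0.1 -1.7 -1.5 -1.9]
egg_timer [ 563.7 -205.9] s [ 562. -205.] d [ 565. -207.] [-1.9  1.7  0.8 -0.6 -2.   0.4  0.6 -1.1]
ring scene 155 ((306.74700927734375, 255.73316955566406), (29.83574676513672, 38.92781066894531), 92.08737182617188) [641.7  -6.2  90. ]
ring side 109 ((338.9746398925781, 172.09547424316406), (19.951465606689453, 29.559226989746094), 97.55504608154297) [637.7 -11.8  90. ]
sau blue scene 698 ((394.4964599609375, 251.6194610595703), (28.199928283691406, 38.98570251464844), 102.30307006835938) [568.4 207.5  11. ]
sau blue side 373 ((294.9738464355469, 151.21279907226562), (18.544832229614258, 28.255298614501953), 92.88115692138672) [567.1 203.9  11. ]
sau green scene 582 ((419.9891662597656, 216.77737426757812), (24.69297218322754, 36.74653244018555), 102.77345275878906) [454.9 290.8  11. ]
sau green side 352 ((255.3026580810547, 140.4718017578125), (17.608135223388672, 27.833702087402344), 88.97058868408203) [453.6 286.2  11. ]
coaster scene ((452.5581359863281, -278.67083740234375), (90.10887145996094, 91.52604675292969), 86.3644027709961)
coaster side ((449.83013916015625, -283.794677734375), (93.78511810302734, 90.06182861328125), 86.35060119628906)
```

View pics/c_scene.png

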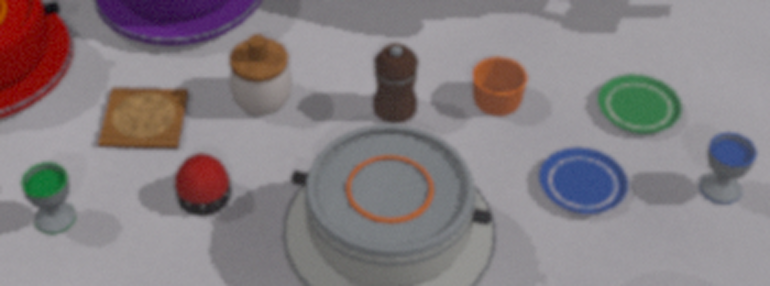

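View pics/wrist0.png

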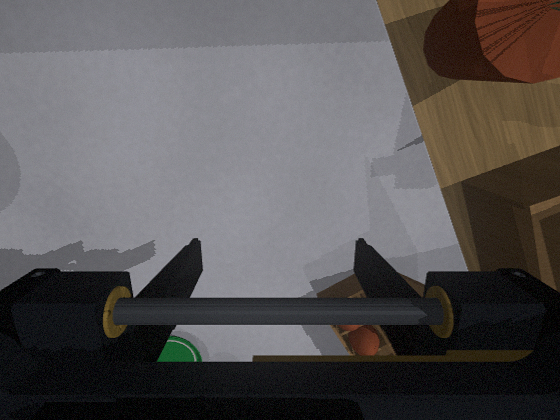

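The scene crop shows the white cooker with its orange ring at about (390,188) in the crop, clear of the red and purple pots. The blue cup is at about (730,165) and its saucer at (583,180). The wrist view looks down between the fingers, and only the rim of the green saucer shows. I'll move to the blue cup first.

jog_arm:
  motion:
    - [[-48, -6, 0], 0.14]
    - [[-96, -13, 0], 0.28]
    - [[-144, -19, 0], 0.42]
    - [[-192, -26, 0], 0.56]
    - [[-240, -32, 0], 0.7]
  grip: 0

```text
t: 1.85
eef_pos: [477.5, 426.0, 239.8]
tcp_rot: [3.141, -0.0, 1.981]
ft_force: [0.2, -0.7, -0.9]
opening: 0.999
grip_force: 0.0
```

jog_arm:
  motion:
    - [[-35, 22, 0], 0.14]
    - [[-70, 44, 0], 0.28]
    - [[-104, 66, 0], 0.416]
    - [[-104, 66, 0], 0.416]

```text
t: 2.25
eef_pos: [582.0, 355.8, 239.1]
tcp_rot: [3.141, 0.0, 1.562]
ft_force: [-0.4, 0.5, -0.4]
opening: 1.003
grip_force: 0.0
```

```bash
cat >> h.py <<'E'
def wr(names,tag=None,z=0):
    c=read_camera('wrist');s=state();print('tcp',s['eef_pos'].round(1),s['tcp_rot'].round(3))
    if tag: cv2.imwrite(f'pics/{tag}.png',c['img'])
    for n in names:
        for d in cut_out(n,c)[:3]:
            b=d['box'];x0=ray(c,(b[0]+b[2])/2,(b[1]+b[3])/2,30)[:2]
            try:
                x,r=fit(n,[(c,b)],x0,z);print(n,round(d['p'],2),[int(v) for v in b],x.round(1),r.round(1))
            except Exception as e: print(n,b,x0.round(1))
    return c
def col(c,rng,uv,r,z):
    m=cv2.inRange(cv2.cvtColor(c['img'],cv2.COLOR_BGR2HSV),*map(np.array,rng))
    k=np.zeros_like(m);cv2.circle(k,uv,r,255,-1);p=np.argwhere(m&k)[:,::-1].astype(np.float32)
    e=cv2.fitEllipse(cv2.convexHull(p));return len(p),np.round(e[0],1),np.round(e[1],1),ray(c,*e[0],z).round(1)
E
python3 -c "
from h import *
wr(['egg_cup_blue','saucer_blue','saucer_green'],'w1')"
```

```text
tcp [580.1 357.2 239.1] [-3.141  0.     1.567]
egg_cup_blue 0.59 [252, 168, 295, 213] [578.3 355.1] [-0.1 -2.7  0.1  2. ]
saucer_blue 0.74 [237, 255, 302, 300] [570.5 211.4] [-1.6 -2.1  1.6 12.5]
saucer_green 0.96 [143, 199, 219, 260] [454.3 291.2] [ 2.  -2.5 -2.1  3.7]
```

View pics/w1.png

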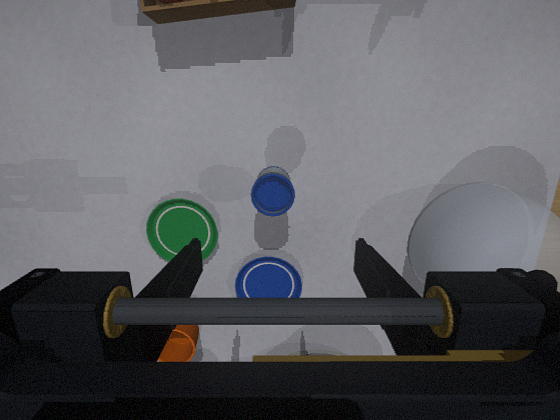

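The wrist view shows the blue cup at (273,194) between the fingers, the blue saucer at (268,285) and the green saucer at (182,231). All agree with the earlier fixes.

jog_arm:
  motion:
    - [[0, -1, 45], 0]
    - [[0, -1, 90], 0]
    - [[0, -1, 135], 0]
    - [[0, -1, 165], 0]
    - [[0, -1, 176], 0]

```text
t: 2.95
eef_pos: [575.4, 359.3, 60.8]
tcp_rot: [-3.138, 0.002, 1.573]
ft_force: [0.2, 0.7, 0.3]
opening: 0.999
grip_force: 0.0
```

jog_arm:
  motion:
    - [[0, 0, 0], 0]
    - [[0, 0, 0], 0]
    - [[0, 0, 0], 0]
    - [[0, 0, 0], 0]
    - [[0, 0, 0], 0]
  grip: 1

```text
t: 3.45
eef_pos: [577.8, 359.0, 64.7]
tcp_rot: [3.14, -0.001, 1.571]
ft_force: [0.0, -0.2, -1.3]
opening: 0.633
grip_force: 0.0
```

jog_arm:
  motion:
    - [[0, 0, 0], 0]
    - [[0, 0, 0], 0]
    - [[0, 0, 0], 0]

```text
t: 3.75
eef_pos: [577.5, 358.9, 64.0]
tcp_rot: [3.141, -0.0, 1.571]
ft_force: [-0.9, -0.5, 3.8]
opening: 0.49
grip_force: 30.0
```

```bash
python3 -c "
from h import *
c=read_camera('wrist');s=state();print(s['eef_pos'],s['ft_force'])
T=np.array(c['extrinsics']);T[:3,3]+=np.array([578.5,358,239.3])-s['eef_pos'];c['extrinsics']=T
c['img']=cv2.imread('pics/w1.png')
bl=((105,100,40),(125,255,255))
print('rim',col(c,bl,(273,194),30,64))
print('sb',col(c,bl,(268,276),36,9))
print('sg',col(c,((50,80,40),(85,255,255)),(175,231),50,11))
hsv=cv2.inRange(cv2.cvtColor(c['img'],cv2.COLOR_BGR2HSV),np.array((0,0,150)),np.array((180,90,255)))
k=np.zeros_like(hsv);cv2.circle(k,(268,283),30,255,-1);p=np.argwhere(hsv&k)[:,::-1].astype(np.float32);p=p[p[:,1]<298]
p=p[np.hypot(*((p-[268,285])/[1,.85]).T)<28]
e=cv2.fitEllipse(cv2.convexHull(p));print(len(p),e,ray(c,*e[0],6))
"
```

```text
[577.53628867 358.93416743  63.98396329] [-2.34864845 -0.61688361  3.95935044]
rim (1400, array([272.7, 191.5]), array([42.9, 49.6]), array([573.6, 361.1,  64. ]))
sb (2087, array([268. , 284.2]), array([55.5, 66.3]), array([565.3, 211.8,   9. ]))
sg (2878, array([181.6, 231.4]), array([64.4, 72.4]), array([450.9, 293. ,  11. ]))
79 ((268.0402526855469, 284.2597961425781), (43.815818786621094, 49.776206970214844), 92.64151763916016) [565.327347   209.88848216   6.        ]
```

jog_arm:
  motion:
    - [[0, 0, -10], 0]
    - [[0, 0, -35], 0]
    - [[0, 0, -60], 0]
    - [[-20, -1, -60], 0]
    - [[-50, -3, -60], 0]

```text
t: 4.3
eef_pos: [574.6, 309.5, 124.9]
tcp_rot: [3.139, -0.001, 1.573]
ft_force: [0.8, -0.5, -1.0]
opening: 0.491
grip_force: 30.0
```

jog_arm:
  motion:
    - [[-30, -2, 0], 0]
    - [[-60, -4, 0], 0]
    - [[-85, -5, 0], 0]
    - [[-100, -6, 0], 0]
    - [[-102, -6, 0], 0]

```text
t: 4.8
eef_pos: [568.7, 205.6, 124.0]
tcp_rot: [3.141, -0.0, 1.569]
ft_force: [0.1, 0.4, -1.1]
opening: 0.495
grip_force: 30.0
```

jog_arm:
  motion:
    - [[0, 0, 15], 0]
    - [[0, 0, 35], 0]
    - [[0, 0, 45], 0]
    - [[0, 0, 48], 0]
    - [[0, 0, 48], 0]

```text
t: 5.3
eef_pos: [568.5, 207.4, 75.6]
tcp_rot: [-3.141, -0.0, 1.571]
ft_force: [-0.5, 0.0, -0.6]
opening: 0.491
grip_force: 30.0
```

```bash
python3 -c "
from h import *
s=state();print(s['eef_pos'],s['ft_force'],s['opening'])
for n in ('scene','side'):
    c=read_camera(n);(u,v)=proj(c,np.array([[568,207,30]]))[0].astype(int)
    cv2.imwrite(f'pics/p1{n}.png',cv2.resize(c['img'][v-50:v+40,u-60:u+60],None,fx=3,fy=3))
a=cv2.imread('pics/p1scene.png');b=cv2.imread('pics/p1side.png');cv2.imwrite('pics/p1.png',np.hstack([a,b]))
"
```

```text
[568.52052175 207.36704258  75.5683441 ] [-0.50885873  0.03697353 -0.64735991] 0.49131297063326407
```

View pics/p1.png

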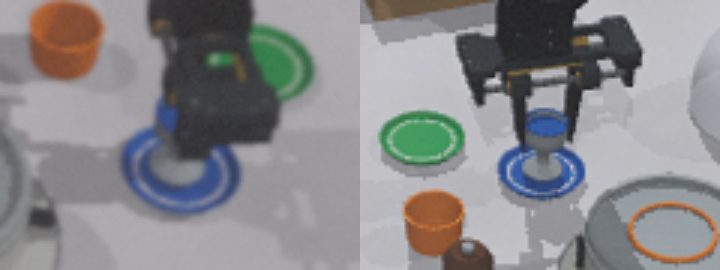

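Both views show the blue cup hanging about 5 mm over the middle of the blue saucer (crop pixels (180,170) and (542,172)). I'll lower it gently and release.

jog_arm:
  motion:
    - [[0, 0, 2], 0]
    - [[0, 0, 4], 0]
    - [[0, 0, 5], 0]
    - [[0, 0, 5.5], 0]
    - [[0, 0, 5.5], 0]

```text
t: 5.9
eef_pos: [568.5, 206.8, 70.1]
tcp_rot: [-3.142, -0.0, 1.571]
ft_force: [0.2, 0.3, -0.6]
opening: 0.492
grip_force: 30.0
```

jog_arm:
  motion:
    - [[0, 0, 0], 0]
    - [[0, 0, 0], 0]

```text
t: 6.1
eef_pos: [568.5, 206.8, 70.2]
tcp_rot: [3.142, -0.0, 1.571]
ft_force: [0.5, 0.7, -0.4]
opening: 0.49
grip_force: 30.0
```

No contact force yet, so I'll feel downward a little further.

jog_arm:
  motion:
    - [[0, 0, 0.5], 0]
    - [[0, 0, 1], 0]
    - [[0, 0, 1], 0]
    - [[0, 0, 1], 0]

```text
t: 6.5
eef_pos: [568.5, 207.0, 69.9]
tcp_rot: [3.141, -0.0, 1.571]
ft_force: [-3.1, -0.4, 7.4]
opening: 0.491
grip_force: 30.0
```

jog_arm:
  motion:
    - [[0, 0, 0], 0]
    - [[0, 0, 0], 0]
    - [[0, 0, 0], 0]
    - [[0, 0, 0], 0]
    - [[0, 0, 0], 0]
  grip: 0

```text
t: 7.0
eef_pos: [568.5, 206.9, 69.0]
tcp_rot: [-3.142, -0.0, 1.571]
ft_force: [-0.3, -0.2, 0.4]
opening: 0.856
grip_force: 0.0
```

jog_arm:
  motion:
    - [[0, 0, -15], 0]
    - [[0, 0, -50], 0]
    - [[0, 0, -95], 0]
    - [[0, 0, -140], 0]
    - [[0, 0, -170], 0]

```text
t: 7.5
eef_pos: [568.7, 207.0, 243.6]
tcp_rot: [3.138, -0.001, 1.571]
ft_force: [-0.3, -0.5, -0.2]
opening: 0.997
grip_force: 0.0
```

```bash
python3 -c "
from h import *
c=wr(['saucer_green','poaching_cup'],'w2')
"
```

```text
tcp [569.9 207.3 247.7] [ 3.132e+00 -2.000e-03  1.571e+00]
saucer_green 0.61 [141, 73, 221, 154] [454.3 289.5] [-0.3 -1.   0.3  1.3]
poaching_cup 0.76 [145, 219, 200, 268] [435.9 130.1] [ 0.3 -2.  -0.3  1.9]
```

jog_arm:
  motion:
    - [[-45, 2, 0], 0]
    - [[-95, 5, 0], 0]
    - [[-145, 7, 0], 0]
    - [[-195, 10, 0], 0]
    - [[-245, 12, 0], 0]

```text
t: 8.15
eef_pos: [579.8, -39.7, 238.3]
tcp_rot: [-3.14, -0.0, 1.571]
ft_force: [0.6, -0.1, 0.4]
opening: 0.999
grip_force: 0.0
```

jog_arm:
  motion:
    - [[-50, 2, 0], 0]
    - [[-100, 5, 0], 0]
    - [[-150, 7, 0], 0]
    - [[-200, 10, 0], 0]
    - [[-250, 13, 0], 0]

```text
t: 8.65
eef_pos: [592.8, -289.4, 238.1]
tcp_rot: [-3.14, -0.001, 1.571]
ft_force: [1.2, -0.5, 0.6]
opening: 1.002
grip_force: 0.0
```

jog_arm:
  motion:
    - [[-40, 2, 0], 0]
    - [[-74, 3, 0], 0]
    - [[-74, 3, 0], 0]
    - [[-74, 3, 0], 0]

```text
t: 9.05
eef_pos: [595.8, -361.6, 237.7]
tcp_rot: [-3.14, -0.002, 1.57]
ft_force: [-0.4, -0.2, -0.0]
opening: 1.0
grip_force: 0.0
```

```bash
python3 -c "
from h import *
c=wr(['egg_cup_green','egg_timer','oak_coaster'],'w3')
m=cv2.inRange(cv2.cvtColor(c['img'],cv2.COLOR_BGR2HSV),np.array((50,80,30)),np.array((85,255,255)))
n,l,st,ce=cv2.connectedComponentsWithStats(m)
for i in range(1,n):
  if st[i,4]>60: print(st[i],ce[i],ray(c,*ce[i],58))
"
```

```text
tcp [ 596.1 -360.8  238.2] [-3.140e+00 -1.000e-03  1.571e+00]
egg_cup_green 0.74 [254, 166, 298, 216] [ 594.9 -362.7] [ 0.2 -0.  -0.2  0. ]
egg_timer 0.59 [224, 10, 280, 74] [ 568.5 -201.6] [ 1.   0.7 -1.  -0.9]
oak_coaster [116.6, 73.5, 197.0, 155.8] [ 460.2 -277.4]
[ 255  174   44   43 1401] [276.34047109 194.36259814] [ 594.5916552  -362.70114521   58.        ]
[297 333  47  22 337] [319.65875371 339.89910979] [ 650.84147719 -559.18437895   58.        ]
```

View pics/w3.png

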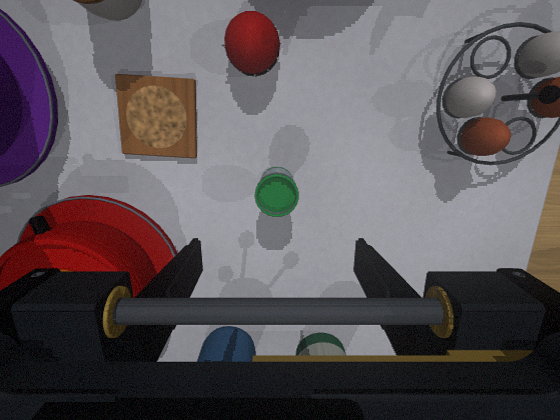

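The wrist view shows the green cup centred at (276,194) between the fingers, the coaster at (157,116) and the timer at (252,43). I'll descend now.

jog_arm:
  motion:
    - [[-1, 0, 45], 0]
    - [[-1, 0, 90], 0]
    - [[-1, 0, 135], 0]
    - [[-1, 0, 165], 0]
    - [[-1, 0, 174], 0]

```text
t: 9.75
eef_pos: [595.6, -360.7, 61.9]
tcp_rot: [-3.138, -0.003, 1.572]
ft_force: [-0.2, -0.2, -0.9]
opening: 1.0
grip_force: 0.0
```

jog_arm:
  motion:
    - [[0, 0, 0], 0]
    - [[0, 0, 0], 0]
    - [[0, 0, 0], 0]
    - [[0, 0, 0], 0]
    - [[0, 0, 0], 0]
  grip: 1

```text
t: 10.25
eef_pos: [596.7, -362.7, 66.2]
tcp_rot: [3.14, 0.001, 1.571]
ft_force: [-0.6, -0.2, 0.4]
opening: 0.631
grip_force: 0.0
```

jog_arm:
  motion:
    - [[0, 0, 0], 0]
    - [[0, 0, 0], 0]
    - [[0, 0, 0], 0]
    - [[0, 0, 0], 0]

```text
t: 10.65
eef_pos: [596.4, -362.6, 65.3]
tcp_rot: [3.142, 0.0, 1.571]
ft_force: [-1.4, 0.4, 3.6]
opening: 0.484
grip_force: 30.0
```

jog_arm:
  motion:
    - [[0, 0, -10], 0]
    - [[0, 0, -35], 0]
    - [[0, 0, -70], 0]
    - [[0, 0, -105], 0]
    - [[0, 0, -130], 0]

```text
t: 11.15
eef_pos: [596.8, -362.6, 198.1]
tcp_rot: [3.14, 0.001, 1.571]
ft_force: [-0.4, 0.2, -0.6]
opening: 0.478
grip_force: 30.0
```

jog_arm:
  motion:
    - [[25, -5, 0], 0]
    - [[70, -15, 0], 0]
    - [[115, -25, 0], 0]
    - [[160, -35, 0], 0]
    - [[205, -45, 0], 0]

```text
t: 11.65
eef_pos: [550.8, -155.9, 195.7]
tcp_rot: [3.141, -0.0, 1.57]
ft_force: [0.7, -0.1, -0.0]
opening: 0.483
grip_force: 30.0
```

jog_arm:
  motion:
    - [[47, -10, 0], 0]
    - [[94, -20, 0], 0]
    - [[141, -30, 0], 0]
    - [[188, -40, 0], 0]
    - [[235, -50, 0], 0]

```text
t: 12.15
eef_pos: [500.8, 79.3, 195.8]
tcp_rot: [3.141, -0.0, 1.571]
ft_force: [0.1, 0.1, -1.0]
opening: 0.481
grip_force: 30.0
```

jog_arm:
  motion:
    - [[47, -10, 0], 0]
    - [[94, -20, 0], 0]
    - [[141, -31, 0], 0]
    - [[185, -40, 0], 0]
    - [[205, -45, 0], 0]

```text
t: 12.65
eef_pos: [455.4, 285.6, 195.7]
tcp_rot: [3.141, -0.001, 1.573]
ft_force: [0.5, -1.1, -1.3]
opening: 0.479
grip_force: 30.0
```

jog_arm:
  motion:
    - [[7, -2, 20], 0]
    - [[7, -2, 60], 0]
    - [[7, -2, 100], 0]
    - [[7, -2, 114], 0]
    - [[7, -2, 118], 0]

```text
t: 13.15
eef_pos: [453.9, 289.3, 75.8]
tcp_rot: [-3.139, 0.001, 1.571]
ft_force: [-0.4, -0.2, -0.1]
opening: 0.483
grip_force: 30.0
```

jog_arm:
  motion:
    - [[0, 0, 0], 0]
    - [[0, 0, 0], 0]

```text
t: 13.35
eef_pos: [455.0, 289.7, 78.3]
tcp_rot: [3.14, -0.001, 1.571]
ft_force: [-1.0, 0.1, -0.3]
opening: 0.481
grip_force: 30.0
```

```bash
python3 -c "
from h import *
s=state();print(s['eef_pos'],s['ft_force'],s['opening'])
L=[]
for n in ('scene','side'):
    c=read_camera(n);(u,v)=proj(c,np.array([[454,289,30]]))[0].astype(int)
    L.append(cv2.resize(c['img'][v-50:v+40,u-60:u+60],None,fx=3,fy=3))
cv2.imwrite('pics/p2.png',np.hstack(L))
"
```

```text
[454.99604087 289.73690066  78.32122894] [-1.00530418  0.14161806 -0.27232786] 0.48060624574884586
```

View pics/p2.png

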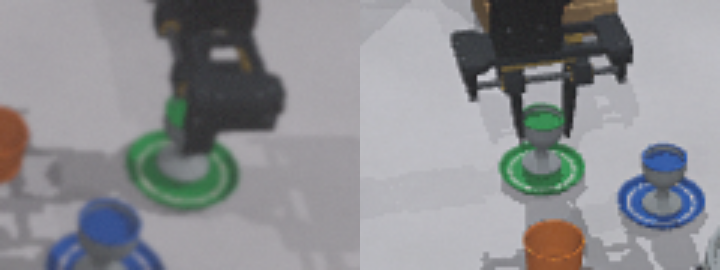

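The green cup hangs over the middle of the green saucer in both crops, and the blue cup stands upright, centred on its own saucer. I'll lower the green cup.

jog_arm:
  motion:
    - [[0, 0, 2], 0]
    - [[0, 0, 4], 0]
    - [[0, 0, 5.5], 0]
    - [[0, 0, 6.5], 0]
    - [[0, 0, 6.5], 0]

```text
t: 13.95
eef_pos: [454.4, 289.6, 71.2]
tcp_rot: [3.141, -0.0, 1.571]
ft_force: [-3.4, -0.5, 8.3]
opening: 0.486
grip_force: 30.0
```

jog_arm:
  motion:
    - [[0, 0, 0.5], 0]
    - [[0, 0, 0.5], 0]
    - [[0, 0, 0.5], 0]

```text
t: 14.25
eef_pos: [454.4, 289.7, 71.1]
tcp_rot: [3.141, -0.001, 1.571]
ft_force: [-4.0, -1.3, 13.8]
opening: 0.482
grip_force: 30.0
```

jog_arm:
  motion:
    - [[0, 0, 0], 0]
    - [[0, 0, 0], 0]
    - [[0, 0, 0], 0]
    - [[0, 0, 0], 0]
    - [[0, 0, 0], 0]
  grip: 0

```text
t: 14.75
eef_pos: [454.4, 289.5, 70.0]
tcp_rot: [-3.141, 0.0, 1.571]
ft_force: [-0.3, -0.2, -0.4]
opening: 0.847
grip_force: 0.0
```

jog_arm:
  motion:
    - [[0, 0, -15], 0]
    - [[0, 0, -50], 0]
    - [[0, 0, -90], 0]
    - [[0, 0, -130], 0]
    - [[-20, -2, -160], 0]

```text
t: 15.25
eef_pos: [452.8, 270.5, 232.5]
tcp_rot: [3.139, -0.001, 1.572]
ft_force: [0.5, -1.0, -0.2]
opening: 1.002
grip_force: 0.0
```

jog_arm:
  motion:
    - [[-45, -6, 0], 0]
    - [[-90, -11, 0], 0]
    - [[-130, -17, 0], 0]
    - [[-139, -18, 0], 0]
    - [[-139, -18, 0], 0]

```text
t: 15.75
eef_pos: [434.6, 129.5, 230.4]
tcp_rot: [3.141, -0.0, 1.568]
ft_force: [-0.2, -0.1, -1.0]
opening: 0.999
grip_force: 0.0
```

jog_arm:
  motion:
    - [[0, 0, 0], 0]

```text
t: 15.85
eef_pos: [434.8, 131.0, 230.2]
tcp_rot: [3.141, -0.0, 1.57]
ft_force: [0.3, 0.4, -0.1]
opening: 1.0
grip_force: 0.0
```

```bash
python3 -c "
from h import *
c=wr(['poaching_cup','egg_cup_green','saucer_green','egg_cup_blue','saucer_blue'],'w4')
"
```

```text
tcp [434.8 131.3 230.1] [ 3.141 -0.     1.571]
egg_cup_green 0.96 [268, 0, 325, 65] [453.3 289.3] [ 2.4 -0.6 -2.4  0.8]
saucer_green 0.86 [252, 0, 340, 87] [455.9 283.8] [ 0.4 -2.4 -0.4  8.3]
egg_cup_blue 0.93 [369, 100, 438, 153] [571.  202.9] [ 2.   1.3 -1.3 -1.8]
saucer_blue 0.78 [352, 76, 431, 166] [568.9 206. ] [-1.6  1.8  1.6 -2.4]
```

View pics/w4.png

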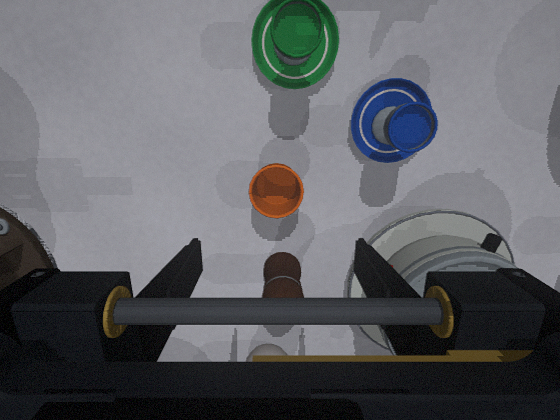

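The wrist view shows both egg cups standing on their saucers. The poaching cup is centred at (276,190) between the fingers, and the pepper mill at (282,272) is clear of them.

jog_arm:
  motion:
    - [[-0.5, -1, 45], 0]
    - [[-0.5, -1, 95], 0]
    - [[-0.5, -1, 140], 0]
    - [[-0.5, -1, 180], 0]
    - [[-0.5, -1, 197], 0]

```text
t: 16.65
eef_pos: [432.3, 130.1, 30.1]
tcp_rot: [-3.138, 0.0, 1.571]
ft_force: [1.0, -0.5, 0.2]
opening: 0.997
grip_force: 0.0
```

jog_arm:
  motion:
    - [[0, 0, 0], 0]
    - [[0, 0, 0], 0]
    - [[0, 0, 0], 0]
    - [[0, 0, 0], 0]
    - [[0, 0, 0], 0]
  grip: 1

```text
t: 17.15
eef_pos: [433.8, 130.1, 34.0]
tcp_rot: [3.14, -0.0, 1.571]
ft_force: [-0.1, 0.5, -0.3]
opening: 0.635
grip_force: 0.4
```

jog_arm:
  motion:
    - [[0, 0, 0], 0]
    - [[0, 0, 0], 0]
    - [[0, 0, 0], 0]

```text
t: 17.45
eef_pos: [433.8, 130.0, 34.0]
tcp_rot: [3.14, -0.0, 1.571]
ft_force: [-0.5, -0.1, 9.2]
opening: 0.625
grip_force: 30.0
```

jog_arm:
  motion:
    - [[0, 0, -10], 0]
    - [[0, 0, -40], 0]
    - [[0, 0, -80], 0]
    - [[0, 0, -120], 0]
    - [[0, 0, -150], 0]

```text
t: 17.95
eef_pos: [433.4, 130.0, 186.2]
tcp_rot: [3.139, -0.0, 1.571]
ft_force: [0.2, -0.7, -1.0]
opening: 0.625
grip_force: 30.0
```

jog_arm:
  motion:
    - [[-20, 16, -5], 0]
    - [[-55, 43, -10], 0]
    - [[-90, 71, -10], 0]
    - [[-125, 99, -10], 0]
    - [[-160, 126, -10], 0]

```text
t: 18.45
eef_pos: [560.1, -31.6, 194.2]
tcp_rot: [3.141, -0.0, 1.571]
ft_force: [-0.2, 0.8, 0.2]
opening: 0.622
grip_force: 30.0
```

jog_arm:
  motion:
    - [[-35, 28, 0], 0]
    - [[-70, 56, 0], 0]
    - [[-95, 76, 0], 0]
    - [[-100, 80, 0], 0]
    - [[-100, 80, 0], 0]

```text
t: 18.95
eef_pos: [639.2, -130.5, 193.2]
tcp_rot: [-3.141, -0.0, 1.57]
ft_force: [-0.6, 0.1, -0.7]
opening: 0.626
grip_force: 30.0
```

jog_arm:
  motion:
    - [[0, 0, 0], 0]
    - [[0, 0, 0], 0]

```text
t: 19.15
eef_pos: [638.8, -128.8, 193.6]
tcp_rot: [-3.142, -0.0, 1.572]
ft_force: [0.7, 0.0, -0.3]
opening: 0.627
grip_force: 30.0
```

```bash
python3 -c "
from h import *
c=wr([],'w5')
u,v=proj(c,np.array([[640,-9,90]]))[0].astype(int);print(u,v,state()['opening'])
print(col(c,((3,120,60),(22,255,255)),(int(u),int(v)),75,90))
"
```

```text
tcp [ 639.  -128.9  193.6] [ 3.142 -0.     1.572]
278 64 0.6279844505633561
(1815, array([277.9,  58.8]), array([113.8, 125.4]), array([639.4,  -4.9,  90. ]))
```

View pics/w5.png

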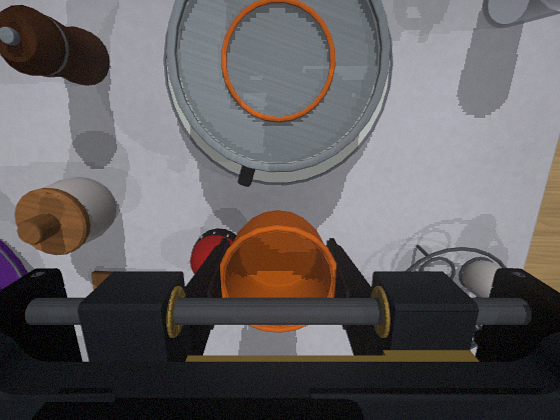

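The wrist view shows the orange ring of the white cooker at (278,59) and the poaching cup held level. Next I'll go over the ring and lower.

jog_arm:
  motion:
    - [[30, 0, 0], 0]
    - [[70, 0, 0], 0]
    - [[105, 1, 0], 0]
    - [[121, 1, 0], 0]
    - [[121, 1, 0], 0]

```text
t: 19.7
eef_pos: [640.1, -6.7, 193.5]
tcp_rot: [3.141, -0.0, 1.574]
ft_force: [-0.4, 0.1, -0.1]
opening: 0.626
grip_force: 30.0
```

jog_arm:
  motion:
    - [[0, 0, 20], 0]
    - [[0, 0, 45], 0]
    - [[0, 0, 62], 0]
    - [[0, 0, 68], 0]
    - [[0, 0, 68], 0]

```text
t: 20.2
eef_pos: [640.2, -9.8, 124.7]
tcp_rot: [-3.141, -0.0, 1.57]
ft_force: [-0.0, -0.0, 0.6]
opening: 0.624
grip_force: 30.0
```

jog_arm:
  motion:
    - [[0, 0, 1], 0]
    - [[0, 0, 2], 0]
    - [[0, 0, 2], 0]

```text
t: 20.5
eef_pos: [640.7, -9.1, 123.8]
tcp_rot: [3.141, 0.0, 1.571]
ft_force: [0.4, -0.7, -0.9]
opening: 0.625
grip_force: 30.0
```

```bash
python3 -c "
from h import *
s=state();print(s['eef_pos'],s['ft_force'],s['opening'])
L=[]
for n in ('scene','side'):
    c=read_camera(n);(u,v)=proj(c,np.array([[640,-8,95]]))[0].astype(int)
    L.append(cv2.resize(c['img'][v-45:v+45,u-60:u+60],None,fx=3,fy=3))
cv2.imwrite('pics/p3.png',np.hstack(L))
"
```

```text
[640.65395745  -9.11973426 123.79228188] [ 0.40044751 -0.70604387 -0.93483368] 0.6253068994694232
```

View pics/p3.png

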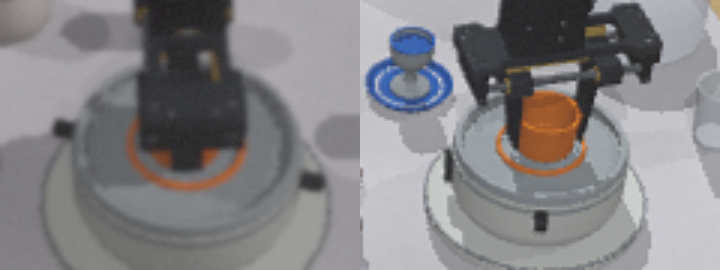

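The side crop suggests the cup sits slightly right of the ring's centre (cup about 550, ring about 541). I'll measure that in the same camera.

```bash
python3 -c "
from h import *
for n in ('scene','side'):
    c=read_camera(n)
    for d in cut_out('poaching_cup',c)[:1]: print(n,d['p'],d['box'],fit('poaching_cup',[(c,d['box'])],[640,-9],89)[0])
    m=cv2.inRange(cv2.cvtColor(c['img'],cv2.COLOR_BGR2HSV),np.array((3,120,80)),np.array((22,255,255)))
    u,v=proj(c,np.array([[640,-9,90]]))[0].astype(int)
    M=m[v-35:v+30,u-32:u+32]
    for r in range(0,65,2):
        x=np.flatnonzero(M[r]); 
        if len(x): print(v-35+r, x.min()+u-32,x.max()+u-32,len(x), end=' | ')
    print(proj(c,np.array([[640.7,-9.1,89.],[640.7,-9.1,129]])))
    if n=='scene': print('pred box',box(proj(c,model('poaching_cup',89.8)+[640.7,-9.1,0])))
    else: print('pred box',box(proj(c,model('poaching_cup',89.8)+[640.7,-9.1,0])))
"
```

```text
scene 0.46 [302.2, 259.5, 313.9, 261.6] [638.41335516  -5.90522025]
250 289 290 2 | 252 288 288 1 | 254 288 288 1 | 256 288 288 1 | 258 288 326 9 | 260 289 325 12 | 262 289 324 9 | 264 291 323 6 | 266 293 321 7 | 268 297 318 10 | 270 302 313 12 | [[305.37741407 255.71060185]
 [305.61438985 243.46198033]]
pred box [290.6192431  232.24823808 320.63130322 265.03220191]
side 0.66 [331.3, 154.2, 352.3, 177.2] [643.00377723  -9.06037108]
144 348 349 2 | 146 334 357 3 | 150 327 327 1 | 154 340 341 2 | 156 334 348 15 | 158 333 351 19 | 160 333 352 20 | 162 333 352 20 | 164 333 352 20 | 166 327 351 20 | 168 325 350 21 | 170 325 350 20 | 172 325 353 20 | 174 325 353 19 | 176 326 353 17 | 178 328 352 6 | 180 331 349 11 | 182 340 342 3 | [[339.65363818 171.62800261]
 [341.05368765 160.85121529]]
pred box [329.70805526 153.5474595  352.40736449 177.58320042]
```

The left finger hides the cup's left edge. The right edge, column 352, matches the prediction, so the offset is only 1–2 mm. I'll trim it and lower.

jog_arm:
  motion:
    - [[1.5, -1, 1], 0]
    - [[1.5, -1, 2], 0]
    - [[1.5, -1, 3], 0]
    - [[1.5, -1, 3.5], 0]
    - [[1.5, -1, 3.5], 0]

```text
t: 21.3
eef_pos: [639.4, -7.5, 120.1]
tcp_rot: [3.141, -0.0, 1.571]
ft_force: [-2.9, 1.0, 4.6]
opening: 0.627
grip_force: 30.0
```

jog_arm:
  motion:
    - [[0, 0, 0.5], 0]
    - [[0, 0, 0.5], 0]

```text
t: 21.5
eef_pos: [639.4, -7.5, 120.1]
tcp_rot: [3.141, -0.0, 1.571]
ft_force: [-4.9, 0.6, 8.4]
opening: 0.627
grip_force: 30.0
```

jog_arm:
  motion:
    - [[0, 0, 0], 0]
    - [[0, 0, 0], 0]
    - [[0, 0, 0], 0]
    - [[0, 0, 0], 0]
    - [[0, 0, 0], 0]
  grip: 0

```text
t: 22.0
eef_pos: [639.5, -7.5, 119.0]
tcp_rot: [-3.141, -0.0, 1.571]
ft_force: [-0.3, 0.5, 0.9]
opening: 0.97
grip_force: 0.0
```

jog_arm:
  motion:
    - [[0, 0, -10], 0]
    - [[0, 0, -40], 0]
    - [[0, 0, -80], 0]
    - [[0, 0, -115], 0]
    - [[0, 0, -135], 0]

```text
t: 22.5
eef_pos: [640.0, -7.6, 258.1]
tcp_rot: [3.137, 0.0, 1.571]
ft_force: [0.6, 0.3, -0.3]
opening: 0.999
grip_force: 0.0
```

jog_arm:
  motion:
    - [[-20, -32, 0], 0]
    - [[-46, -74, 0], 0]
    - [[-72, -116, 0], 0]
    - [[-98, -158, 0], 0]
    - [[-122, -196, 0], 0]

```text
t: 23.0
eef_pos: [441.5, -130.1, 254.8]
tcp_rot: [3.141, 0.0, 1.571]
ft_force: [0.2, -0.2, 1.2]
opening: 1.003
grip_force: 0.0
```

jog_arm:
  motion:
    - [[-14, -23, 0], 0]
    - [[-14, -23, 0], 0]
    - [[-14, -23, 0], 0]
    - [[-14, -23, 0], 0]

```text
t: 23.4
eef_pos: [421.2, -143.3, 254.5]
tcp_rot: [3.141, 0.0, 1.571]
ft_force: [-0.0, 0.3, 0.4]
opening: 1.005
grip_force: 0.0
```

```bash
python3 -c "
from h import *
c=wr(['salt_pig','pepper_mill','egg_timer'],'w6')
P['salt_pig']=[(11.5,80),(11.5,93)]
L=[c['img'][:,:]]
cs=[];
for n in ('scene','side'):
    k=read_camera(n);(u,v)=proj(k,np.array([[560,40,60]]))[0].astype(int)
    L.append(cv2.resize(k['img'][v-70:v+70,u-93:u+93],(280,210),interpolation=cv2.INTER_CUBIC))
cv2.imwrite('pics/m6.png',np.hstack([cv2.resize(L[0],(500,375)),cv2.resize(np.vstack(L[1:]),(300,375))]))
"
```

```text
tcp [ 421.2 -143.2  254.3] [3.141 0.    1.572]
salt_pig 0.81 [246, 155, 306, 221] [ 420.2 -143.9] [ 0.1  0.8 -0.1 -0.8]
pepper_mill 0.84 [268, 9, 319, 80] [440.8  20.7] [  3.2   1.3  -3.2 -12.2]
egg_timer 0.81 [359, 201, 412, 251] [ 572.8 -207.2] [ 3.5  2.3 -2.8 -3.9]
```

View pics/m6.png

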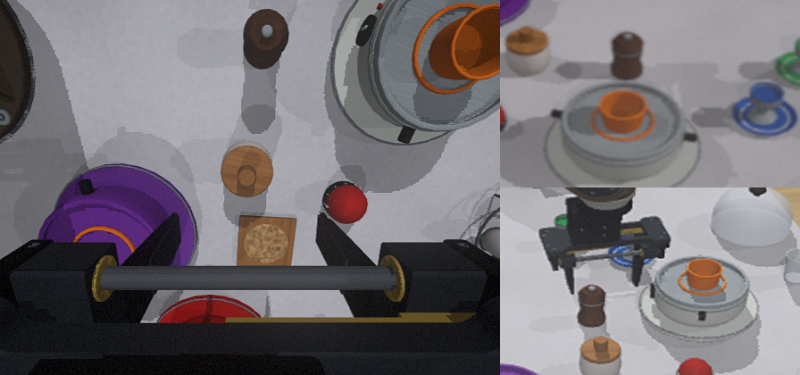

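The combined view shows the poaching cup standing centred in the orange ring. The salt pig's knob is at (246,177) in the composite, between the fingers, and the mill and timer are untouched. I'll grasp the knob.

jog_arm:
  motion:
    - [[-1, -1, 45], 0]
    - [[-1, -1, 90], 0]
    - [[-1, -1, 125], 0]
    - [[-1, -1, 145], 0]
    - [[-1, -1, 152], 0]

```text
t: 24.2
eef_pos: [419.0, -144.1, 100.3]
tcp_rot: [-3.139, -0.002, 1.571]
ft_force: [-1.2, 0.3, 0.2]
opening: 1.005
grip_force: 0.0
```

jog_arm:
  motion:
    - [[0, 0, 3], 0]
    - [[0, 0, 5.5], 0]
    - [[0, 0, 5.5], 0]
    - [[0, 0, 5.5], 0]

```text
t: 24.6
eef_pos: [419.8, -144.6, 97.3]
tcp_rot: [3.14, 0.001, 1.571]
ft_force: [-0.4, 1.3, 0.1]
opening: 1.001
grip_force: 0.0
```

jog_arm:
  motion:
    - [[0, 0, 0], 0]
    - [[0, 0, 0], 0]
    - [[0, 0, 0], 0]
    - [[0, 0, 0], 0]
    - [[0, 0, 0], 0]
  grip: 1

```text
t: 25.1
eef_pos: [419.4, -144.6, 96.6]
tcp_rot: [3.142, -0.0, 1.571]
ft_force: [0.5, -0.3, 0.4]
opening: 0.637
grip_force: 0.0
```

jog_arm:
  motion:
    - [[0, 0, 0], 0]
    - [[0, 0, 0], 0]
    - [[0, 0, 0], 0]
    - [[0, 0, 0], 0]
    - [[0, 0, 0], 0]

```text
t: 25.6
eef_pos: [419.5, -144.5, 96.6]
tcp_rot: [3.141, -0.0, 1.571]
ft_force: [-0.3, 0.6, -2.0]
opening: 0.237
grip_force: 30.0
```

jog_arm:
  motion:
    - [[0, 0, 0], 0]
    - [[0, 0, 0], 0]
    - [[0, 0, 0], 0]

```text
t: 25.9
eef_pos: [419.5, -144.5, 96.6]
tcp_rot: [3.141, -0.0, 1.571]
ft_force: [1.6, -0.0, -0.5]
opening: 0.234
grip_force: 30.0
```

jog_arm:
  motion:
    - [[0, 0, -8], 0]
    - [[0, 0, -25], 0]
    - [[0, 0, -45], 0]
    - [[0, 0, -50], 0]
    - [[0, 0, -50], 0]

```text
t: 26.4
eef_pos: [419.5, -144.6, 147.2]
tcp_rot: [3.14, 0.001, 1.571]
ft_force: [0.3, -0.1, -3.8]
opening: 0.236
grip_force: 30.0
```

jog_arm:
  motion:
    - [[-12, 3, 0], 0]
    - [[-35, 8, 0], 0]
    - [[-60, 14, 0], 0]
    - [[-85, 20, 0], 0]
    - [[-105, 25, 0], 0]

```text
t: 26.9
eef_pos: [444.5, -251.6, 145.5]
tcp_rot: [-3.141, -0.001, 1.57]
ft_force: [0.2, -0.5, -4.7]
opening: 0.233
grip_force: 30.0
```

jog_arm:
  motion:
    - [[-18, 4, 0], 0]
    - [[-28, 6, 0], 0]
    - [[-31, 7, 0], 0]
    - [[-31, 7, 0], 0]
    - [[-31, 7, 0], 0]

```text
t: 27.4
eef_pos: [451.3, -279.8, 146.5]
tcp_rot: [-3.141, -0.001, 1.571]
ft_force: [0.5, 0.8, -3.2]
opening: 0.235
grip_force: 30.0
```

jog_arm:
  motion:
    - [[0, 0, 10], 0]
    - [[0, 0, 25], 0]
    - [[0, 0, 34], 0]
    - [[0, 0, 37], 0]
    - [[0, 0, 37], 0]

```text
t: 27.9
eef_pos: [451.4, -280.3, 109.1]
tcp_rot: [-3.141, -0.001, 1.571]
ft_force: [-0.6, 0.5, -3.2]
opening: 0.234
grip_force: 30.0
```

```bash
python3 -c "
from h import *
s=state();print(s['eef_pos'],s['ft_force'],s['opening'],s['moment'])
L=[]
for n in ('scene','side'):
    c=read_camera(n);(u,v)=proj(c,np.array([[451,-281,35]]))[0].astype(int)
    for d in cut_out('salt_pig',c)[:1]:print(n,d['p'],d['box'],box(proj(c,model('salt_pig',13)+[s['eef_pos'][0],s['eef_pos'][1],0])).round(1))
    L.append(cv2.resize(c['img'][v-45:v+45,u-60:u+60],None,fx=3,fy=3,interpolation=cv2.INTER_CUBIC))
cv2.imwrite('pics/p4.png',np.hstack(L))
"
```

```text
[ 451.36320095 -280.25986118  109.14585899] [-0.57270256  0.50874135 -3.23877972] 0.23380182487383877 [-0.10501872  0.01998634 -0.00779778]
scene 0.89 [177.8, 193.9, 210.8, 228.7] [176.5 191.1 207.  229.5]
side 0.97 [285.3, 243.3, 316.7, 279.3] [285.9 243.8 314.5 280.3]
```

View pics/p4.png

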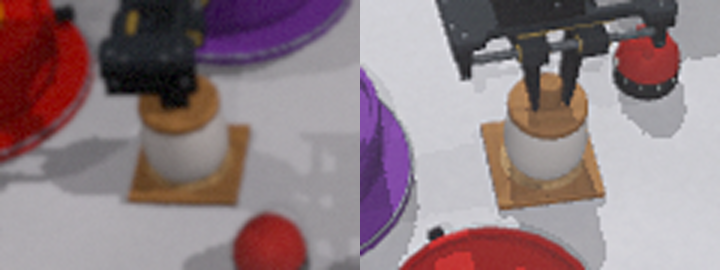

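Both crops show the salt pig upright over the middle of the coaster. I'll lower it the last 4.5 mm.

jog_arm:
  motion:
    - [[0, 0, 1.5], 0]
    - [[0, 0, 3], 0]
    - [[0, 0, 4], 0]
    - [[0, 0, 4.5], 0]
    - [[0, 0, 4.5], 0]

```text
t: 28.6
eef_pos: [451.4, -280.5, 105.0]
tcp_rot: [-3.141, -0.0, 1.571]
ft_force: [0.2, 0.3, -4.0]
opening: 0.235
grip_force: 30.0
```

jog_arm:
  motion:
    - [[0, 0, 0.5], 0]
    - [[0, 0, 0.5], 0]
    - [[0, 0, 0.5], 0]

```text
t: 28.9
eef_pos: [451.5, -280.6, 104.7]
tcp_rot: [3.141, 0.0, 1.571]
ft_force: [0.4, 0.1, -3.9]
opening: 0.232
grip_force: 30.0
```

jog_arm:
  motion:
    - [[0, 0, 0.4], 0]
    - [[0, 0, 0.7], 0]
    - [[0, 0, 0.7], 0]
    - [[0, 0, 0.7], 0]

```text
t: 29.3
eef_pos: [451.6, -280.6, 104.6]
tcp_rot: [3.141, 0.0, 1.571]
ft_force: [-1.6, 2.2, 6.7]
opening: 0.232
grip_force: 30.0
```

Contact has changed sign to +6.7 N, so the pig is seated. I'll release and lift clear.

jog_arm:
  motion:
    - [[0, 0, 0], 0]
    - [[0, 0, 0], 0]
    - [[0, 0, 0], 0]
    - [[0, 0, 0], 0]
    - [[0, 0, 0], 0]
  grip: 0

```text
t: 29.8
eef_pos: [451.5, -280.5, 103.8]
tcp_rot: [-3.142, -0.0, 1.571]
ft_force: [-0.8, -0.8, 0.9]
opening: 0.599
grip_force: 0.0
```

jog_arm:
  motion:
    - [[0, 0, -10], 0]
    - [[0, 0, -40], 0]
    - [[0, 0, -80], 0]
    - [[0, 0, -120], 0]
    - [[0, 0, -150], 0]

```text
t: 30.3
eef_pos: [451.5, -280.5, 257.1]
tcp_rot: [3.14, 0.001, 1.571]
ft_force: [0.4, 0.4, -0.5]
opening: 0.988
grip_force: 0.0
```

jog_arm:
  motion:
    - [[-40, 0, 0], 0]
    - [[-80, 0, 0], 0]
    - [[-100, 0, 0], 0]
    - [[-100, 0, 0], 0]
    - [[-100, 0, 0], 0]

```text
t: 30.8
eef_pos: [451.2, -380.2, 254.1]
tcp_rot: [-3.141, -0.001, 1.57]
ft_force: [0.1, 0.2, 0.1]
opening: 1.0
grip_force: 0.0
```

```bash
python3 -c "
from h import *
L=[]
for n,(u0,v0,u1,v1) in (('scene',(130,170,490,300)),('side',(220,95,390,305))):
    c=read_camera(n); I=c['img'][v0:v1,u0:u1]
    L.append(cv2.resize(I,None,fx=460/I.shape[1] if n=='scene' else 340/I.shape[1],fy=460/I.shape[1] if n=='scene' else 340/I.shape[1],interpolation=cv2.INTER_CUBIC))
    for m,z in (('egg_cup_blue',6),('egg_cup_green',6),('poaching_cup',86),('salt_pig',8),('pepper_mill',0),('egg_timer',0)):
        for d in cut_out(m,c)[:1]:
            b=d['box'];x0=ray(c,(b[0]+b[2])/2,(b[1]+b[3])/2,30+z)[:2];print(n,m,fit(m,[(c,b)],x0,z)[0].round(1))
h=max(i.shape[0] for i in L);L=[cv2.copyMakeBorder(i,0,h-i.shape[0],0,0,0) for i in L]
cv2.imwrite('pics/fin.png',np.hstack(L))
"
```

```text
scene egg_cup_blue [571.8 201.1]
scene egg_cup_green [456.7 293.4]
scene poaching_cup [640.7  -6.2]
scene salt_pig [ 456.1 -275.8]
scene pepper_mill [441.5  15.6]
scene egg_timer [ 561.  -203.4]
side egg_cup_blue [456.4 280.4]
side egg_cup_green [458.4 285.5]
side salt_pig [ 450.3 -287. ]
side pepper_mill [451.4   4.7]
side egg_timer [ 573.7 -204.6]
```

View pics/fin.png

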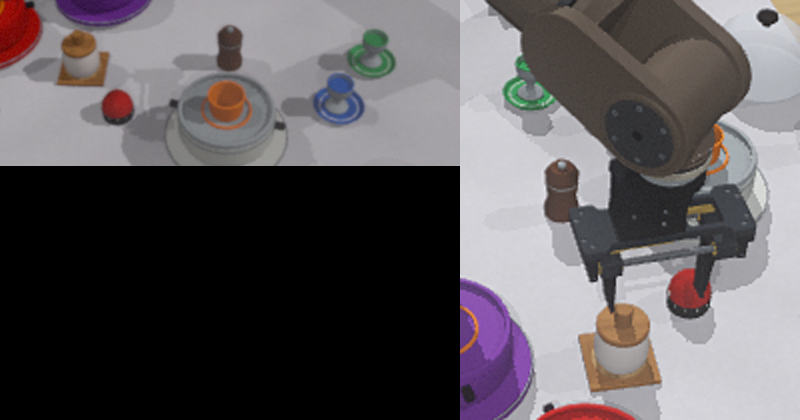

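The final views show both cups on their saucers, the poaching cup in the ring, and the pig centred on the coaster. The mill and timer are where they were, and the gripper is clear.

```bash
python3 -c "
from cell import *
print(job_done())"
```

```text
the job is handed in; nothing more can be done
None
```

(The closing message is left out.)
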